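Hold the amber glass cell in the spotlight beam

ROBOT

A 7-joint arm with a two-finger parallel gripper is mounted at the origin on the work surface. World frame = base frame: x ahead of the robot, y to its left, z up, the work surface at z = 0. Lengths are in m, angles in rad, forces in N, time in s.
With the tool pointing down it reaches from about 0.425 to 1.025 m from the base axis. Payload 9.4 kg.
Tool frame: the origin (TCP) lies midway between the tips of the shut fingers; the grasp point (between the pads) lies 19 mm behind it; z points along the fingers, y is the direction in which the jaws open and shut (so a half turn about z gives the same grasp; the last joint's range is limited). The gripper opens to 93 mm and grips with 3 to 60 N. Pads are 15 mm wide; open, the fingers measure 128 mm over their backs; the gripper's body (75 mm by 188 mm) begins 65 mm behind the grasp point.
Start: joints at [-1.333, 0.599, -0.003, 1.599, 0.002, 0.943, -0.08], TCP at [0.224, 0.689, 0.188] pointing down, gripper open.
Joint ranges: [-2.57, 2.57], [-0.35, 1.97], [-1.29, 1.29], [0.11, 2.56], [-1.05, 4.19], [0.11, 1.86], [-2.63, 2.63]. Speed limits (rad/s): [2.22, 2.22, 3.01, 3.01, 3.14, 3.14, 3.14].

INTERFACE

Orientations are given as a unit quaternion [w, x, y, z].
In Python, from workcell import goto, line_to, set_joints, release, clamp, wait, inverse_kinematics, sense, camera, Unreachable, job_done gives the robot as it stands. Calls block until the motion is done:
- goto(position, orientation): joint-space move of the TCP to a pose.
- line_to(position, velocity=0.15, rot=None): straight line of the TCP; rot=None keeps the orientation; velocity is the mean speed in m/s.
- set_joints(angles): joint-space move.
- release() and clamp(grasp_force=None): open the fingers fully, or close them until they stop; grasp_force is the grip in N (None keeps the last).
- wait(seconds).
- inverse_kinematics(position, orientation): joint angles nearest the present ones, or None.
- sense(): the state.
- camera(name): name is "side" or "top" or "wrist"; returns a dict with "img" (420x560x3 uint8, red, green, blue), "intrinsics" (3x3 intrinsics, pixels), "pose" (4x4, takes a point from camera to world coordinates). Camera axes: x right, y up, looking along -z (the intrinsics and any distortion apply to the point x, -y, -z); pixel columns grow to the right and rows downward; lengths in m; the calibration is good to about 2 mm. A picture is of the moment at which its call begins. There is no depth.
A pose or a line that the arm cannot do raises Unreachable and nothing moves.
- job_done(): hands the job in, once; it reports no verdict.
The state is a dict: "clock": time; "joint_positions": joint angles; "joint_velocities": joint speeds; "tau": joint torques, N m; "ee_pos": TCP position; "ee_rot": TCP orientation; "force": force on the tool from outside, world axes, zero at the start; "ft_torque": the same for the moment, N m; "gripper_width": finger opening in m.
Only numpy, scipy, OpenCV 4.12 (cv2) and the standard library are available. Lean on these libraries where they do the work, as an engineer would, in place of code of your own. Each camera call takes 0.05 s, during which the arm holds its last target. There are 200 camera calls.

TASK

A roll of blue cue-grip tape was left on the short post of the light bench, right in the lamp's beam: slide it straight up off the post, stand it flat on its end in the wooden tray and let go. Then pick up the amber glass cell by its two frosted white faces only, never touching its clear amber windows, and keeping it upright bring it to just above the bare post, with its windows squarely facing the lamp and the screen and the beam passing through the middle of them. Finish still holding it there, steady and clear of the post; leave the chalk, the red ball and the tumbler alone.

Things in the scene. Friction and masses are not known exactly. Their poses are not given: they have to be found in the camera images.
- bench: Light bench, fixed: aluminium rail 70 x 440 x 12 mm, long side along its y. Origin under its middle, z up. There a post: collar 48 mm across up to 34 mm above the table, then a pin 20 mm across (14 at the tip) up to 58 mm. At -y a black lamp 68 mm across, front 132 mm from the post axis, top at 126 mm; at +y, 165 mm from the axis, a white screen 100 mm wide, top at 152 mm.
- beam_mid (a point): Middle of the light beam directly above the post axis, 92 mm above the table. The beam is 10 mm across (not drawn) and runs level from the lamp's lens to the spot on the screen, along the bench's y axis (this point's y). Fixed to the bench.
- post_top (a point): Centre of the top of the pin, 58 mm above the table, 24 mm above the collar on which the roll rests.
- roll: Roll of blue tape on a cardboard core, loose, 56 mm across, 64 mm tall, bore 25 mm, about 120 g. Origin at the centre of its lower end, z along its axis. At the start it sits upright on the post's collar (lower end 34 mm, upper end 98 mm above the table), the pin reaching 24 mm into the bore.
- tray: Square dark wooden tray, fixed, open above, 120 x 120 mm outside, walls 5 mm thick, rim 22 mm above the table, floor about 5 mm thick. Origin under its centre on the table, sides along its x and y. The tray and the coaster may have changed sides.
- coaster: Round green coaster, fixed, 90 mm across, 5 mm thick; the cell stands on it at the start. Origin under its centre.
- cell: Glass cell (big cuvette), loose, 60 mm tall, about 110 g, upright. Origin at the centre of its underside, z up. Clear amber windows face its +x and -x (32 mm apart); frosted white faces face its +y and -y, 34 mm apart, each 30 mm long (along x), 52 mm tall from the underside. On top a black cap 28 x 32 mm, 8 mm thick. Either window may face the lamp.
- cell_frosted: The two frosted white side faces of the cell, the only place to grip (part of the cell, same origin and axes).
- cell_windows: The clear amber glass between the frosted faces (part of the cell, same origin and axes): windows 26 mm wide, from 5 to 52 mm above the underside, standing 1 mm proud of the frosted faces' ends. Not to be touched by the gripper.
- window_mid (a point): Centre of the cell between its windows, 27 mm above its underside, axes as the cell's.
- chalk: Blue chalk cube, 24 mm, loose bystander. Origin under its centre.
- tumbler: Clear drinking glass, 72 mm across, 90 mm tall, loose bystander. Origin under its centre.
- ball_center (a point): Centre of a red billiard ball, 57 mm across, resting on a black rubber ring; loose bystander.

How it is judged:
By the outcome, as a careful person would: the job done as asked, in the order asked, and still so for the second after the job is handed in, while the arm keeps its last pose, push and grip.
It also fails if it takes over 67 s, if anything falls off the work surface, if the arm or the gripper's body presses on something with over 40 N, if the wrist force passes 120 N, or if a joint passes its speed limit or range.

## Working session

There is one attempt and no reset: what is moved stays moved. The work goes in short steps, each a Python script; the robot and the scene stay as the last script left them, time stands still between calls to the robot, and variables do not carry over. Pictures are saved under pics/ and viewed, about 8 in all and at most 12, crops included, and the job is handed in when it is done.

```bash
mkdir -p pics; ls; python3 - <<'E'
from workcell import *
import cv2,numpy as np
s=sense();print(s['clock'],s['ee_pos'],s['ee_rot'],s['gripper_width'])
for n in('top','side','wrist'):
    c=camera(n);cv2.imwrite(f'pics/a_{n}.png',c['img'][:,:,::-1]);np.savez(f'pics/a_{n}.npz',**{k:c[k] for k in('img','intrinsics','pose')});print(n,c.keys(),np.round(c['intrinsics'],1).tolist(),np.round(c['pose'],3).tolist())
E
```

```text
pics
0.0 [0.2243227  0.68886934 0.18667424] [-4.70592508e-05  1.56692037e-01  9.87647216e-01 -7.61893046e-04] 0.09290148990865776
top dict_keys(['img', 'intrinsics', 'pose']) [[545.5, 0.0, 281.8], [0.0, 545.5, 211.7], [0.0, 0.0, 1.0]] [[0.021, 0.998, -0.056, 0.515], [-1.0, 0.021, -0.001, -0.018], [0.0, 0.056, 0.998, 1.085], [0.0, 0.0, 0.0, 1.0]]
side dict_keys(['img', 'intrinsics', 'pose']) [[536.5, 0.0, 279.5], [0.0, 536.5, 212.6], [0.0, 0.0, 1.0]] [[0.779, 0.319, -0.54, 0.049], [-0.627, 0.373, -0.684, -0.679], [-0.017, 0.871, 0.491, 0.585], [0.0, 0.0, 0.0, 1.0]]
wrist dict_keys(['img', 'intrinsics', 'pose']) [[338.9, 0.0, 279.1], [0.0, 338.9, 205.6], [0.0, 0.0, 1.0]] [[0.31, -0.908, -0.281, 0.146], [0.951, 0.295, 0.093, 0.715], [-0.002, -0.296, 0.955, 0.383], [0.0, 0.0, 0.0, 1.0]]
```

View pics/a_top.png

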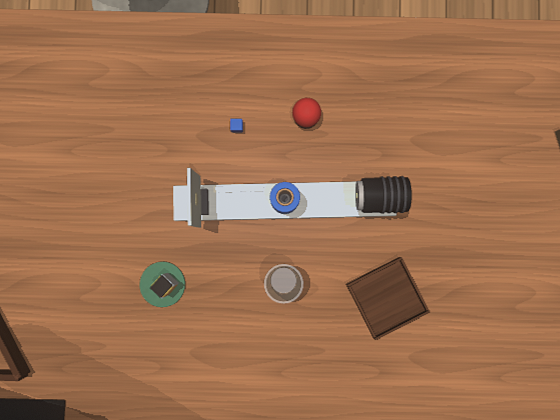

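View pics/a_side.png

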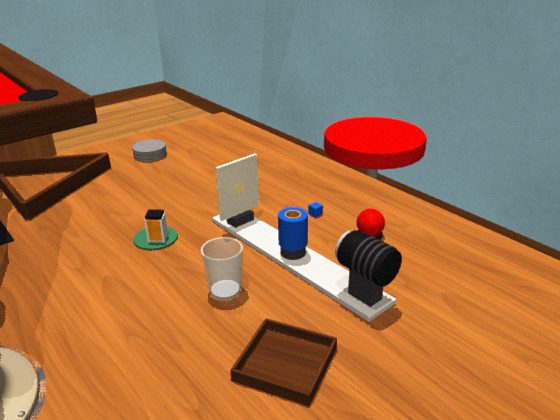

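```bash
cat > h.py <<'E'
from workcell import *
import cv2, numpy as np
from scipy.spatial.transform import Rotation as Rn
def load(n): return dict(np.load(f'pics/{n}.npz'))
def shot(n,tag):
    c=camera(n); cv2.imwrite(f'pics/{tag}.png',c['img'][:,:,::-1])
    np.savez(f'pics/{tag}.npz',**{k:c[k] for k in('img','intrinsics','pose')}); return c
def ray(c,px):
    px=np.atleast_2d(px).astype(float); K=c['intrinsics']
    d=np.c_[(px[:,0]-K[0,2])/K[0,0],-(px[:,1]-K[1,2])/K[1,1],-np.ones(len(px))]
    return c['pose'][:3,3], d@c['pose'][:3,:3].T
def plane(c,px,z):
    o,d=ray(c,px); return o+d*((z-o[2])/d[:,2])[:,None]
def tri(c1,p1,c2,p2):
    A=[];b=[]
    for c,p in((c1,p1),(c2,p2)):
        o,d=ray(c,p); d=d[0]/np.linalg.norm(d); P=np.eye(3)-np.outer(d,d); A.append(P);b.append(P@o)
    A=np.vstack(A);b=np.hstack(b); x,r,_,_=np.linalg.lstsq(A,b,rcond=None); return x,np.sqrt(r)
def proj(c,X):
    X=np.atleast_2d(X); q=(X-c['pose'][:3,3])@c['pose'][:3,:3]; K=c['intrinsics']
    return np.c_[K[0,2]+K[0,0]*q[:,0]/-q[:,2],K[1,2]+K[1,1]*q[:,1]/q[:,2]]
def hsv(c): return cv2.cvtColor(c['img'],cv2.COLOR_RGB2HSV)
def blobs(m,amin=30):
    cs,_=cv2.findContours(m,cv2.RETR_EXTERNAL,cv2.CHAIN_APPROX_NONE)
    return sorted([k for k in cs if cv2.contourArea(k)>amin],key=cv2.contourArea,reverse=True)
def down(yaw):  # tool z down, jaw axis (tool y) at yaw in the world xy plane
    y=np.array([np.cos(yaw),np.sin(yaw),0]); z=np.array([0,0,-1.]); return Rn.from_matrix(np.c_[np.cross(y,z),y,z])
def quat(R): q=R.as_quat(); return [q[3],q[0],q[1],q[2]]
def best(p,yaw):  # of the two equivalent half turns, the one with the last joint nearest mid-range
    r=[]
    for k in(0,np.pi):
        q=quat(down(yaw+k)); j=inverse_kinematics(list(p),q)
        if j is not None: r.append((abs(j[6]),q,np.round(j,2)))
    return sorted(r,key=lambda t:t[0])
E
python3 - <<'E'
from h import *
t=load('a_top');s=load('a_side')
H=hsv(t);Hs=hsv(s)
blue=lambda H:cv2.inRange(H,(105,150,50),(125,255,255))
for n,c,h in(('top',t,H),('side',s,Hs)):
    for k in blobs(blue(h))[:2]: print(n,'blue',cv2.contourArea(k),cv2.boundingRect(k),cv2.fitEllipse(k))
k=blobs(blue(H))[0];print('roll@.098',plane(t,cv2.minEnclosingCircle(k)[0],.098))
# rail
w=cv2.inRange(H,(85,0,150),(130,60,255)); b=blobs(w)
for k in b[:3]:print('rail',cv2.contourArea(k),cv2.boundingRect(k))
k=b[0][:,0,:];lo=[];hi=[]
for x in list(range(212,262))+list(range(306,350)):
    ys=np.where(w[:,x])[0]
    if len(ys): lo.append((x,ys.min()));hi.append((x,ys.max()+1))
for e in(lo,hi):
    P=plane(t,np.array(e),.012);v=cv2.fitLine(P[:,:2].astype(np.float32),cv2.DIST_HUBER,0,1e-4,1e-4).ravel();print('edge',v,np.degrees(np.arctan(v[0]/v[1])))
# tray
d=cv2.inRange(H,(0,0,0),(179,255,95));d[:240]=0;d[350:]=0;d[:,:330]=0;d[:,450:]=0
k=blobs(d)[0];r=cv2.minAreaRect(k);B=plane(t,cv2.boxPoints(r),.022);print('tray',r,B.mean(0),np.linalg.norm(np.diff(B,axis=0),axis=1),np.degrees(np.arctan2(*(B[1]-B[0])[1::-1])))
# coaster
g=cv2.inRange(H,(50,50,30),(95,255,255))
k=blobs(g)[0];print('coaster',plane(t,cv2.minEnclosingCircle(k)[0],.005),cv2.minEnclosingCircle(k))
c=cv2.inRange(H,(0,0,0),(179,255,45));c[:260]=0;c[310:]=0;c[:,:140]=0;c[:,190:]=0
for k in blobs(c,10): r=cv2.minAreaRect(k);B=plane(t,cv2.boxPoints(r),.065);print('cap',r,B.mean(0),np.linalg.norm(np.diff(B,axis=0),axis=1),np.degrees(np.arctan2(*(B[1]-B[0])[1::-1])))
o,dd=ray(t,[0,0]);
im=np.hstack([cv2.resize(t['img'][255:315,130:200],None,fx=5,fy=5),cv2.resize(s['img'][200:260,120:190],None,fx=5,fy=5)])
cv2.imwrite('pics/crop1.png',im[:,:,::-1])
E
```

```text
top blue 330.0 (274, 186, 22, 22) ((284.50457763671875, 196.784423828125), (20.405601501464844, 20.73296546936035), 88.34564208984375)
top blue 36.5 (271, 183, 29, 28) ((284.5508117675781, 196.94195556640625), (27.724945068359375, 28.27814292907715), 175.8717803955078)
side blue 1081.0 (278, 207, 30, 44) ((292.51910400390625, 228.40077209472656), (30.08131980895996, 47.20326232910156), 179.5421600341797)
side blue 138.5 (309, 202, 14, 15) ((315.2161865234375, 209.13922119140625), (13.335250854492188, 13.655118942260742), 19.154375076293945)
roll@.098 [[ 0.59762235 -0.02125483  0.098     ]]
rail 1792.5 (215, 184, 75, 35)
rail 1445.0 (292, 182, 68, 35)
rail 552.5 (174, 168, 17, 57)
edge [ 0.04031407 -0.99918705  0.6281855   0.03633953] -2.3104525
edge [ 0.04517324 -0.99897915  0.5639293  -0.03254925] -2.5891173
tray ((387.7000427246094, 297.9000244140625), (63.9515380859375, 62.162689208984375), 63.43495178222656) [ 0.41169055 -0.22513912  0.022     ] [0.12101136 0.12271216 0.1203139 ] -62.452348142026466
coaster [[0.42779687 0.21611382 0.005     ]] ((162.0, 284.0), 22.671667098999023)
```

View pics/crop1.png

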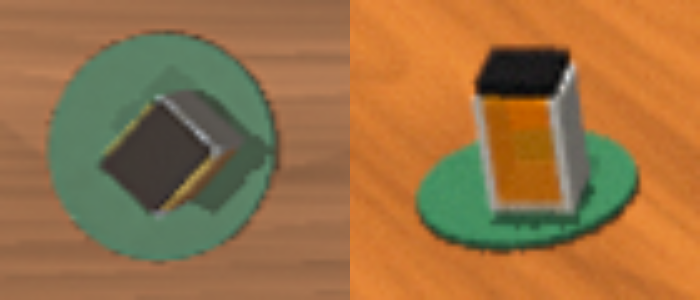

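The top crop shows the cap as a diamond at about (162,286) in the full image, with a frosted face to the upper right and amber to the lower right. So the jaw yaw is about -45°. The side view shows an amber window facing it and a frosted face at the right. Roll and rail centreline agree to within 1 mm. Next I'll take wrist looks.

```bash
python3 - <<'E'
from h import *
for tag,p,yaw in(('c1',(.43,.215,.24),-.785),('c2',(.46,.185,.26),-.785),('r1',(.597,-.021,.26),.0428),('r2',(.57,-.04,.29),.0428)):
    b=best(p,yaw); print(tag,[(x[0],x[2].tolist()) for x in b])
    goto(list(p),b[0][1]); c=shot('wrist',tag); 
    print(sense()['clock'],np.round(c['pose'],3).tolist())
im=np.vstack([np.hstack([load(a)['img'] for a in r]) for r in(('c1','c2'),('r1','r2'))])
cv2.imwrite('pics/w1.png',cv2.resize(im,(800,600),interpolation=cv2.INTER_AREA)[:,:,::-1])
E
```

```text
c1 [(np.float64(1.1040116483082096), [-1.06, 0.27, 0.62, 2.11, -0.21, 0.82, -1.1]), (np.float64(1.6893549511746957), [-0.4, 0.25, -0.22, 2.07, 0.07, 0.83, 1.69])]
2.0833 [[0.709, 0.674, 0.207, 0.488], [-0.705, 0.677, 0.209, 0.274], [0.001, -0.294, 0.956, 0.437], [0.0, 0.0, 0.0, 1.0]]
c2 [(np.float64(1.028443821008467), [-0.99, 0.27, 0.63, 2.05, -0.21, 0.88, -1.03]), (np.float64(1.841203267499453), [-0.46, 0.24, -0.05, 2.02, 0.02, 0.88, 1.84])]
2.4417 [[0.707, 0.677, 0.207, 0.519], [-0.708, 0.675, 0.209, 0.243], [0.002, -0.294, 0.956, 0.457], [0.0, 0.0, 0.0, 1.0]]
r1 [(np.float64(0.21063619064042396), [-0.38, 0.39, 0.46, 1.84, -0.21, 0.96, 0.21]), (np.float64(2.439472804227592), [-0.78, 0.62, 1.2, 1.86, -0.65, 1.12, -2.44])]
3.625 [[0.999, -0.041, -0.013, 0.593], [0.043, 0.955, 0.294, 0.063], [-0.0, -0.295, 0.956, 0.456], [0.0, 0.0, 0.0, 1.0]]
r2 [(np.float64(0.21594348322616017), [-0.38, 0.33, 0.48, 1.85, -0.18, 1.0, 0.22]), (np.float64(2.423808402826175), [-0.81, 0.57, 1.26, 1.88, -0.6, 1.15, -2.42])]
3.975 [[0.999, -0.04, -0.016, 0.566], [0.043, 0.955, 0.294, 0.043], [0.003, -0.295, 0.956, 0.488], [0.0, 0.0, 0.0, 1.0]]
```

View pics/w1.png

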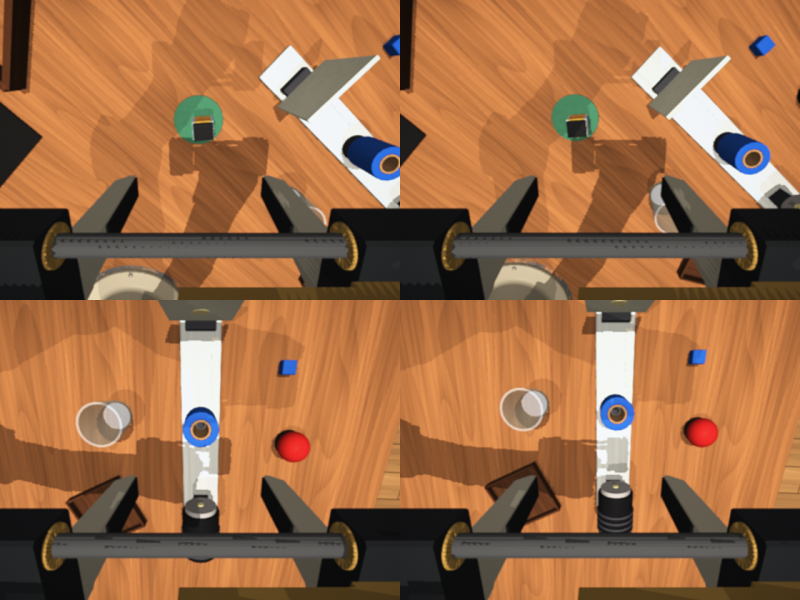

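The wrist views show the roll at full-image pixel (280,182) in r1 and (304,157) in r2. The cell's cap is at (284,183) in c1 and (247,179) in c2, on the coaster. Next I'll measure both by triangulating.

```bash
python3 - <<'E'
from h import *
def hole(c,x0,y0):
    m=cv2.inRange(hsv(c),(100,110,30),(130,255,255))
    cs,hi=cv2.findContours(m,cv2.RETR_CCOMP,cv2.CHAIN_APPROX_NONE)
    h=[k for k,i in zip(cs,hi[0]) if i[3]>=0 and cv2.contourArea(k)>25 and cv2.pointPolygonTest(k,(x0,y0),False)>=0]
    return cv2.fitEllipse(h[0]) if h else None
R={n:load(n) for n in('r1','r2','c1','c2','a_top','a_side')}
E={'r1':hole(R['r1'],280,182),'r2':hole(R['r2'],304,157),'a_top':hole(R['a_top'],285,197),'a_side':hole(R['a_side'],292,214),'c2':None}
for n in E: print(n,E[n])
for a,b in(('r1','r2'),('r1','a_top'),('r1','a_side'),('a_top','a_side')):
    if E[a] and E[b]: print(a,b,tri(R[a],E[a][0],R[b],E[b][0]))
for n in E:
    if E[n]: print(n,'@.098',plane(R[n],E[n][0],.098))
def cap(c,x,y,v=48):
    m=cv2.inRange(hsv(c),(0,0,0),(179,255,v));w=np.zeros_like(m);w[y-24:y+24,x-24:x+24]=255
    k=blobs(m&w)[0];return cv2.minAreaRect(k),k
C={}
for n,x,y in(('c1',284,183),('c2',247,179)):
    r,k=cap(R[n],x,y);C[n]=r[0];B=plane(R[n],cv2.boxPoints(r),.065);print(n,r,B.mean(0),np.linalg.norm(np.diff(B,axis=0),axis=1),np.degrees(np.arctan2(*(B[1]-B[0])[1::-1])))
print('cap',tri(R['c1'],C['c1'],R['c2'],C['c2']))
im=np.hstack([cv2.resize(R[n]['img'][y-30:y+30,x-35:x+35],None,fx=5,fy=5,interpolation=0) for n,x,y in(('c1',284,178),('c2',247,174))])
cv2.imwrite('pics/crop2.png',im[:,:,::-1])
E
```

```text
r1 ((280.70806884765625, 181.5050811767578), (30.578264236450195, 31.062660217285156), 90.26382446289062)
r2 ((303.79412841796875, 159.4364776611328), (28.918251037597656, 29.477813720703125), 57.61371994018555)
a_top ((284.5, 196.5698699951172), (18.817941665649414, 19.0361385345459), 90.0)
a_side ((292.4363098144531, 213.83255004882812), (10.14296817779541, 18.710969924926758), 89.63763427734375)
c2 None
r1 r2 (array([ 0.59851212, -0.02051743,  0.09698199]), array([3.58464005e-06]))
r1 a_top (array([ 0.59830573, -0.02124555,  0.09348647]), array([0.00038474]))
r1 a_side (array([ 0.59866378, -0.020331  ,  0.09834   ]), array([0.00029624]))
a_top a_side (array([ 0.59778134, -0.02130574,  0.09910116]), array([0.00036745]))
r1 @.098 [[ 0.59849885 -0.02028346  0.098     ]]
r2 @.098 [[ 0.59842539 -0.02035112  0.098     ]]
a_top @.098 [[ 0.59766672 -0.02115123  0.098     ]]
a_side @.098 [[ 0.59925188 -0.01994914  0.098     ]]
c1 ((284.2569274902344, 184.12461853027344), (22.576297760009766, 24.684160232543945), 86.8201675415039) [0.42961142 0.20666603 0.065     ] [0.02748956 0.02606239 0.02804781] -41.63777526213458
c2 ((246.6522979736328, 180.13197326660156), (21.445362091064453, 24.793973922729492), 85.91438293457031) [0.42960069 0.20665655 0.065     ] [0.0291027  0.02586469 0.02966066] -40.93717392566638
cap (array([0.42968566, 0.20674044, 0.06493555]), array([1.48275409e-05]))
```

View pics/crop2.png

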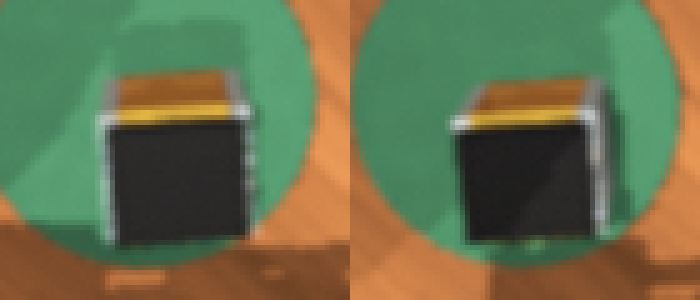

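Roll top measures z = 0.097–0.098 and the cap z = 0.065, both as they must be. I'll grip and lift the roll, and cross-check the tray with the side view.

```bash
python3 - <<'E'
from h import *
t=load('a_top');s=load('a_side')
H=hsv(s);d=cv2.inRange(H,(0,0,0),(179,255,110));w=np.zeros_like(d);w[310:410,220:350]=255
k=blobs(d&w)[0];h=cv2.convexHull(k);a=cv2.approxPolyDP(h,8,True)[:,0];print('side tray hull',a.tolist())
H=hsv(t);d=cv2.inRange(H,(0,0,0),(179,255,95));d[:240]=0;d[350:]=0;d[:,:330]=0;d[:,450:]=0
B=plane(t,cv2.boxPoints(cv2.minAreaRect(blobs(d)[0])),.022);print('top corners',np.round(B,3).tolist(),'reproj in side',np.round(proj(s,B)).tolist())
x,y=.5985,-.0205;yaw=.0428
goto([x,y,.19],best((x,y,.19),yaw)[0][1])
line_to([x,y,.061],velocity=.1); print(sense()['force'],sense()['ee_pos'])
clamp(20); print('w',sense()['gripper_width'],sense()['force'])
line_to([x,y,.225],velocity=.12); S=sense();print('w',S['gripper_width'],S['force'],S['clock'])
shot('side','s2');shot('top','t2')
for yw in np.radians([-62.45,27.55,0,60]): print(round(yw,2),[b[2].tolist() for b in best((.4117,-.2251,.035),yw)])
E
```

```text
side tray hull [[266, 319], [336, 339], [309, 406], [231, 380]]
top corners [[0.438, -0.143, 0.022], [0.494, -0.251, 0.022], [0.385, -0.307, 0.022], [0.33, -0.2, 0.022]] reproj in side [[265.0, 317.0], [338.0, 337.0], [308.0, 396.0], [228.0, 370.0]]
[-0.34768608  0.72729434 -0.16285761] [ 0.59887695 -0.0205144   0.061561  ]
w 0.0556209587452227 [-1.11749866  0.225748    0.91176583]
w 0.05546983325270102 [-0.02974057  0.2780816  -1.36909757] 8.1333
-1.09 [[0.14, 0.59, 0.34, 2.32, -0.64, 0.32, -0.04], [0.44, 0.56, -0.09, 2.3, 0.17, 0.29, 2.26]]
0.48 [[-0.06, 0.67, 0.67, 2.33, -1.03, 0.47, -1.19], [0.27, 0.57, 0.16, 2.31, -0.32, 0.28, 1.19]]
0.0 [[0.23, 0.58, 0.22, 2.31, -0.43, 0.29, 0.82], [0.02, 0.63, 0.53, 2.32, -0.9, 0.4, -1.82]]
1.05 [[-0.03, 0.65, 0.61, 2.33, -0.97, 0.43, -0.69], [0.32, 0.57, 0.08, 2.31, -0.16, 0.28, 1.59]]
```

View pics/s2.png

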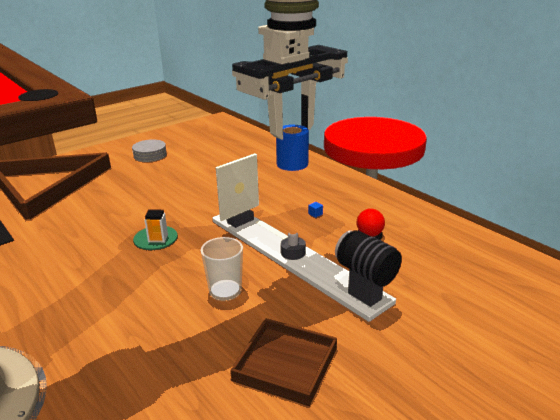

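The roll is held squarely, clear of the post, and the bare pin shows at about (292,242). The tray's back corners agree in both views to about 2 px. Next I place it.

```bash
python3 - <<'E'
from h import *
x,y=.4117,-.2251
goto([x,y,.21],best((x,y,.21),0)[0][1])
line_to([x,y,.040],velocity=.12); wait(.2); f0=sense()['force'][2]
z=.037
while z>.0285:
    line_to([x,y,z],velocity=.03); f=sense()['force'][2]
    if f-f0>2: break
    z-=.001
S=sense();print('contact',z,S['ee_pos'],f0,f,S['gripper_width'])
release(); wait(.2); print(sense()['force'])
line_to([x,y,.22],velocity=.15); c=shot('wrist','t3'); 
p=(.50,.05,.26); goto(list(p),best(p,-.72)[0][1])
print(sense()['clock']); shot('top','t4');shot('side','s4')
im=np.hstack([load('t4')['img'],load('s4')['img']]);cv2.imwrite('pics/v4.png',cv2.resize(im,(800,300),interpolation=cv2.INTER_AREA)[:,:,::-1])
E
```

```text
contact 0.030999999999999993 [ 0.41174835 -0.22516127  0.03166849] -1.2246388344156756 12.649628432027063 0.05562846124973599
[ 0.10336542 -0.11305908  0.48632696]
16.4417
```

View pics/v4.png

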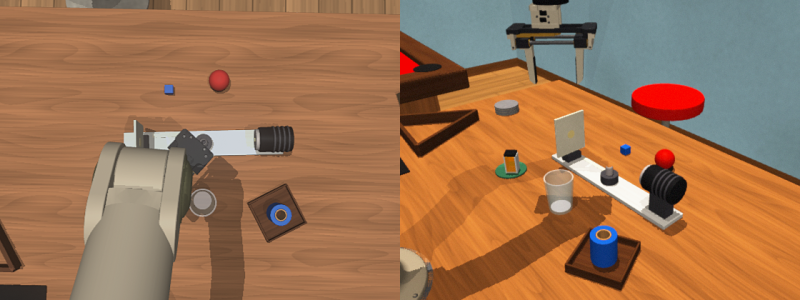

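The roll stands upright in the tray at about (281,215) in the left half; the post is bare. Next come close wrist looks at the post, rail and cell.

```bash
python3 - <<'E'
from h import *
for tag,p,yaw in(('p1',(.5985,-.03,.22),.0428),('p2',(.5985,.03,.22),.0428),('d1',(.4297,.2067,.20),-.72),('d2',(.445,.19,.17),-.72)):
    goto(list(p),best(p,yaw)[0][1]); wait(.1); shot('wrist',tag)
print(sense()['clock'])
P=np.array([.5985,-.0205,.058])
cr=[]
for n,X in(('p1',P),('p2',P),('d1',[.4297,.2067,.065]),('d2',[.4297,.2067,.065])):
    c=load(n);u,v=proj(c,X)[0].astype(int);print(n,u,v);v=max(v,37);cr.append(cv2.resize(c['img'][v-37:v+38,u-50:u+50],(400,300),interpolation=0))
cv2.imwrite('pics/w5.png',np.vstack([np.hstack(cr[:2]),np.hstack(cr[2:])])[:,:,::-1])
E
```

```text
19.6417
p1 279 172
p2 276 223
d1 277 186
d2 253 191
```

View pics/w5.png

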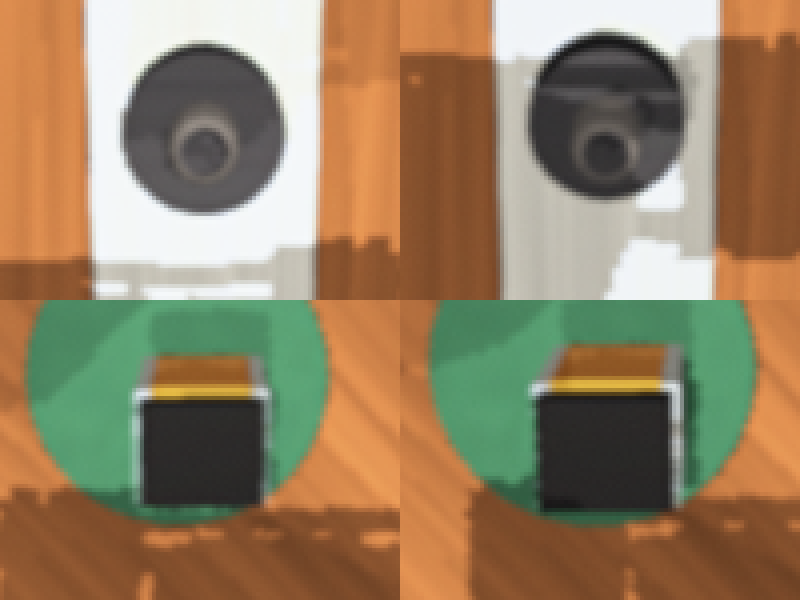

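The pin tip is at px (280,171.8) in p1 and (277.2,224) in p2, within 1 px of prediction. The cap is aligned with the image axes, the window edge facing up and the frosted faces left and right. I'll fit the final numbers and grasp.

```bash
python3 - <<'E'
from h import *
p1,p2,d1,d2=[load(n) for n in('p1','p2','d1','d2')]
print('pin',tri(p1,(280,171.8),p2,(277.2,224)),plane(p1,(280,171.8),.058),plane(p2,(277.2,224),.058))
for n,rows in(('p1',(100,200)),('r1',(40,150)),('r2',(40,130))):
    c=load(n);H=hsv(c);m=255-cv2.inRange(H,(3,80,40),(22,255,255))
    uc=[proj(c,[.597+.0428*0,0,.012])[0][0]]
    E=[[],[]]
    for v in range(*rows):
        u=int(uc[0]); row=m[v]>0
        # walk outwards from rail middle +/-18 mm to the wood
        for i,sg in((0,-1),(1,1)):
            x=u+sg*15
            while 0<x<559 and row[x]: x+=sg
            E[i].append((x+(1 if sg<0 else 0),v+.5))
    for e in E:
        P=plane(c,np.array(e),.012)[:,:2].astype(np.float32);l=cv2.fitLine(P,cv2.DIST_HUBER,0,1e-4,1e-4).ravel()
        print(n,'yaw',np.degrees(np.arctan(-l[0]/l[1])),'x at y=-.0205',l[2]+l[0]/l[1]*(-.0205-l[3]))
C={}
for n,c in(('d1',d1),('d2',d2)):
    u,v=proj(c,[.4297,.2067,.065])[0].astype(int);m=cv2.inRange(hsv(c),(0,0,0),(179,255,55));w=np.zeros_like(m);w[v-20:v+20,u-22:u+22]=255
    k=blobs(m&w)[0];r=cv2.minAreaRect(k);C[n]=r[0];B=plane(c,cv2.boxPoints(r),.065);e=B[1]-B[0];print(n,r,B.mean(0),np.linalg.norm(np.diff(B,axis=0),axis=1),np.degrees(np.arctan2(e[1],e[0])))
print('cap',tri(d1,C['d1'],d2,C['d2']))
E
```

```text
pin (array([ 0.5988318 , -0.01900831,  0.06202011]), array([0.00021066])) [[ 0.59902998 -0.01982273  0.058     ]] [[ 0.59872745 -0.02049291  0.058     ]]
p1 yaw 2.5707302 x at y=-.0205 0.56389195
p1 yaw 2.6116092 x at y=-.0205 0.63430446
r1 yaw 2.535275 x at y=-.0205 0.564093
r1 yaw 2.5921223 x at y=-.0205 0.6344445
r2 yaw 2.1960876 x at y=-.0205 0.56301874
r2 yaw 2.448907 x at y=-.0205 0.63438
d1 ((277.0, 186.5), (25.0, 28.0), 90.0) [0.4298538  0.20700995 0.065     ] [0.02788865 0.02589856 0.02851736] -41.349262191365945
d2 ((253.5, 192.0), (28.0, 31.0), 90.0) [0.42935413 0.2066965  0.065     ] [0.02818802 0.02665656 0.02890645] -41.349552396550706
cap (array([0.43045849, 0.20758752, 0.06874986]), array([0.00033408]))
```

The cap centre is (0.4297, 0.2069) with yaw -41.35°. The post is at about (0.599, -0.020), the mean of the pin, roll and rail fits. d1/d2 put the cap height 4 mm too high, but their baseline is short; c1/c2 gave 0.065. The bench yaw is 2.55°. Now the grasp.

```bash
python3 - <<'E'
from h import *
x,y,yaw=.4297,.2069,np.radians(-41.35)
b=best((x,y,.014),yaw);print([k[2].tolist() for k in b])
goto([x,y,.12],best((x,y,.12),yaw)[0][1])
line_to([x,y,.0137],velocity=.08); S=sense();print(S['force'],S['ee_pos'])
clamp(15); S=sense();zg=S['ee_pos'][2];print('w',S['gripper_width'],S['force'],S['ee_pos'],S['clock'])
open('zg.txt','w').write(str(zg))
shot('wrist','g1')
line_to([x,y,.20],velocity=.12); S=sense();print('w',S['gripper_width'],S['force'],S['clock'])
a=shot('side','g2');w=shot('wrist','g3')
cv2.imwrite('pics/v6.png',np.hstack([cv2.resize(a['img'][60:280,60:280],(400,400)),cv2.resize(w['img'][140:360,170:390],(400,400))])[:,:,::-1])
E
```

```text
[[-0.77, 0.63, 0.29, 2.31, -0.67, 0.28, -0.6], [-0.42, 0.61, -0.21, 2.29, 0.44, 0.28, 1.4]]
[-0.26203504  0.19011359  0.59923957] [0.42990417 0.20700198 0.01404046]
w 0.03373811738495175 [-0.06305792  0.70595201 -0.22623417] [0.42968232 0.20689527 0.01367832] 22.4
w 0.03416464709563451 [-0.06639665 -0.02307683 -1.25639001] 24.15
```

View pics/v6.png

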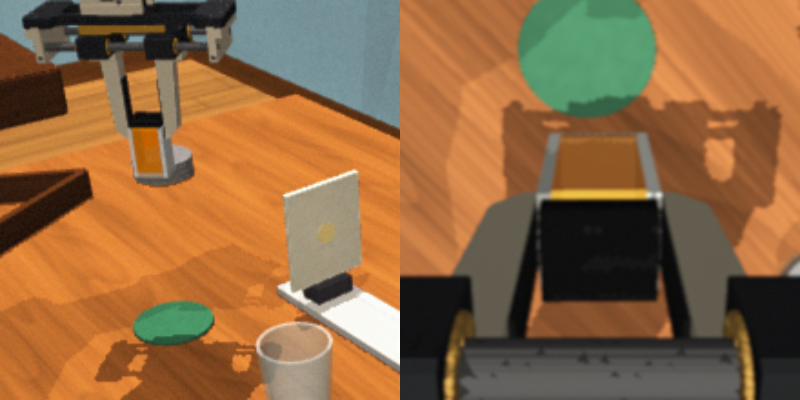

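The cell is held upright on its frosted faces: width 34 mm, windows untouched. The yellow spot on the screen is at about (239,188) in the side image. I'll bring it over the post and check the beam line with the spot.

```bash
python3 - <<'E'
from h import *
s=load('a_side');print('spot z=.092',plane(s,(238.8,187.6),.092),'expect .5917 .1448')
x,y,yaw=.599,-.0202,np.radians(2.55)
goto([x,y,.20],best((x,y,.20),yaw)[0][1]); line_to([x,y,.0740],velocity=.06); wait(.5)
S=sense();print(S['ee_pos'],S['gripper_width'],S['force'],S['clock'],down(yaw).as_quat(),S['ee_rot'])
a=shot('side','f1');w=shot('wrist','f2')
cv2.imwrite('pics/v7.png',np.hstack([cv2.resize(a['img'][120:320,200:400],(400,400)),cv2.resize(w['img'][0:300,130:430],(400,400))])[:,:,::-1])
E
```

```text
spot z=.092 [[0.59263516 0.14276736 0.092     ]] expect .5917 .1448
[ 0.59902715 -0.02021012  0.07401861] 0.03366615694443695 [-0.23732905  0.3784277  -1.18837407] 28.0917 [0.6911978  0.72266562 0.         0.        ] [1.79239920e-05 6.91200403e-01 7.22663132e-01 9.73298714e-06]
```

View pics/v7.png

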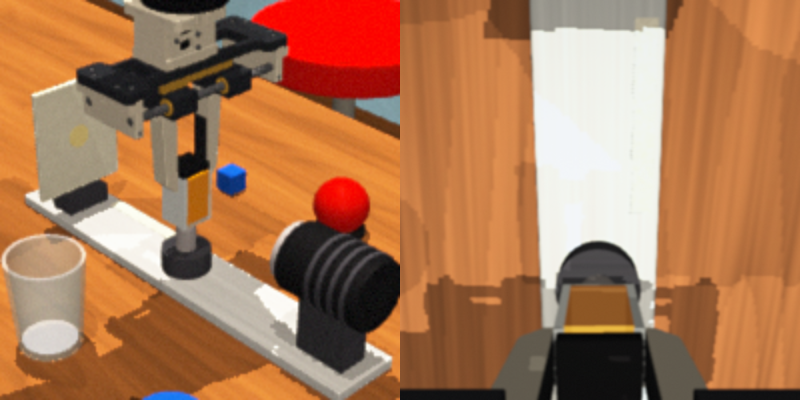

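The cell hangs over the pin with its window toward the lamp, and in the wrist view it is centred on the collar (about x=598). One numeric check of lateral position and yaw, then I'll hand in.

```bash
python3 - <<'E'
from h import *
c=load('f2');m=cv2.inRange(hsv(c),(18,130,120),(32,255,255));w=np.zeros_like(m);w[200:280,220:340]=255
k=blobs(m&w,8)[0];r=cv2.minAreaRect(k);B=plane(c,k[:,0],.117);l=cv2.fitLine(B[:,:2].astype(np.float32),cv2.DIST_HUBER,0,1e-4,1e-4).ravel()
M=plane(c,r[0],.117)[0];yb=np.array([-np.sin(.0445),np.cos(.0445)]);xb=np.array([yb[1],-yb[0]]);d=M[:2]-[.599,-.0202]
print('window strip',M,'bench x,y',d@xb,d@yb,'yaw',np.degrees(np.arctan(l[1]/l[0])))
S=sense();print(S['ee_pos'],S['joint_velocities'].__abs__().max() if hasattr(S['joint_velocities'],'max') else S['joint_velocities'],S['force'],S['gripper_width'])
if abs(d@xb)<.003: job_done();print('done')
E
```

```text
window strip [ 0.59847864 -0.00643372  0.117     ] bench x,y 9.155595846414441e-05 0.013775843648971896 yaw 4.758312
[ 0.59899783 -0.02018601  0.07399343] 0.0013718158474549597 [-0.42931385  0.41541587 -0.73345807] 0.033989301024756086
the job is handed in; nothing more can be done
done
```

The job is handed in: the roll stands in the tray, and the arm is holding the amber cell above the bare post.

**Roll:** I lifted it straight up off the post, lowered it into the tray until the force sensor felt the floor, and let go. The top and side views afterwards showed it standing upright in the tray.

**Cell:** I gripped it by its frosted faces at 15 N; the fingers closed to 34 mm, which is the frosted width. It is upright above the pin with its windows facing the lamp and screen.

**Last checks:**
- **Centring:** the upper window edge is within about 0.1 mm of the beam line sideways, and the calculated window middle is at 92.3 mm against the 92 mm wanted.
- **Clearance:** the underside is about 7 mm above the pin by calculation, and the wrist force is essentially just the cell's weight.
- **Time:** the clock was at about 28 s of the 67 s allowed.

**Readings that disagreed:**
- **Cell yaw:** a fit to a strip only a few pixels tall gave 4.8°, against the rail and tool yaw of 2.55°. I put this down to the thin strip, because the pads square the cell to the tool, but I did not measure it again.
- **Short-baseline heights:** the close wrist views put the cap and the pin tip about 4 mm too high. The wider cap views gave 65 mm as expected, and for the pin I used the 58 mm given.
- **Post position:** estimates from the different cameras differed by up to 2 mm; I used a value in the middle of them.

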